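# Clear the welding plate and hold the clamp lever for the tack

### The arm

A 6-joint arm with a two-finger parallel gripper is mounted at the origin on the work surface. World frame = base frame: x ahead of the robot, y to its left, z up, the work surface at z = 0. Lengths are in m, angles in rad, forces in N, time in s.
With the tool pointing down it reaches from about 0.3 to 0.775 m from the base axis. Payload 14.6 kg.
Tool frame: the origin (TCP) lies midway between the tips of the shut fingers; the grasp point (between the pads) lies 19 mm behind it (grasp_offset is the distance from the TCP to the grasp point, in m); z points along the fingers, y is the line along which they close (so a half turn about z gives the same grasp; the last joint's range is limited). The gripper opens to 94 mm and grips with 3 to 60 N. Pads are 16 mm wide; open, the fingers measure 119 mm over their backs; the gripper's body (75 mm by 177 mm) begins 78 mm behind the grasp point.
Start: joints at [1.259, 0.3, 1.521, -0, 1.321, -0.067], TCP at [0.133, 0.534, 0.205] pointing down, gripper open.
Joint ranges: [-3.03, 3.03], [-0.79, 2.21], [0.23, 2.52], [-1.04, 4.18], [0, 3.07], [-2.55, 2.55]. Speed limits (rad/s): [2.22, 2.22, 2.57, 3.14, 3.14, 3.14].

### API

Orientations are given as [roll, pitch, yaw] about the fixed x, y, z axes, in that order (R = Rz(yaw) Ry(pitch) Rx(roll)).
In Python, from station import * gives the robot as it stands. The module is installed in compiled form; this text tells all that it offers.
- The arm moves only by the tool send_rows, never from a script. Its argument "rows" is a list of rows, each an object of numbers: "dx", "dy", "dz": the shift along the tool's x, y, z in mm; "roll": the turn about the tool's z in degrees; "jaw": the closure, from -1 (fully open) to 1 (shut). In form: [{"dx": .., "dy": .., "dz": .., "roll": .., "jaw": ..}, ...]. A call has 1 to 12 rows; each row shifts and turns the commanded pose from where the row before left it, along the tool's axes as they then stand; what a row does not reach is not made up. A row lasts 1/12 s, in which the tool goes at most 41.7 mm and 7.16 degrees, less where a joint would pass 70% of its speed; a pose out of reach is approached as far as the arm can. A call is refused whole if a number of a shift passes 41.7 or a number of a turn 7.16, either way. A call with a gripper value outside its range is refused whole. The fingers move at their own pace and stop on an object; "force" is the grip in N (left out, the last holds). Time passes only in rows, so rows that do not move let the fingers close. It gives the time, the measured TCP pose, the force, the opening and the grip force at its end, in the units of the state.
- get_obs(): the state, without advancing time (a new reading comes with each control period).
- camera(name): name is "scene" or "top" or "wrist"; returns a dict with "frame" (384x512x3 uint8, red, green, blue), "z_map" (384x512 float32, m along the optical axis (not along the pixel's ray), 0 where there is no reading), "camera_matrix" (3x3 intrinsics, pixels), "rvec" (rotation vector, rad) and "tvec" (3), from world to camera coordinates, as OpenCV has them. Camera axes: x right, y down, z forward; pixel columns grow to the right and rows downward; lengths in m; the calibration is good to about 2 mm. A picture is of the moment at which its call begins.
- hand_in(): hands the job in; it is judged then, once.
The state is a dict: "time_s": time; "qpos": joint angles; "joint_vel": joint speeds; "tau": joint torques, N m; "ee_pos": TCP position; "eef_rot": TCP orientation; "force": force on the tool from outside, world axes, zero at the start; "moment": the same for the moment, N m; "grip_width": finger opening in m; "grip_force": force on a finger pad.
Only numpy, scipy, OpenCV 4.12 (cv2) and the standard library are available. Lean on these libraries where they do the work, as an engineer would, in place of code of your own. Each camera call takes 0.05 s, during which the arm holds its last target. There are 200 camera calls.

### The job

Use the scraper to sweep the four steel offcuts off the welding plate into the scrap tray beside it, without touching them with the gripper, and stand the scraper back upright on its wooden block. Then press the sprung clamp lever down until it lies level, so that its foot clamps the square tube, without forcing it well past level, and finish while still holding it level: do not let go. Keep the tube in its seat and leave the mug, screwdriver, hammer and jar where they are.

Things in the scene. Friction and masses are not known exactly. Their poses are not given: they have to be found in the camera images.
- fixture: Welding plate: dark steel, 270 (x) x 300 (y) mm, flat top 60 mm above the bench, fixed, turned up to 0.25 rad. Origin under its centre, on the bench. Its +x side (away from the robot) carries the tube seat and clamp, its free -x side the offcuts. The tray stands against one y end (150 mm from the origin), the wooden block against the other; which is which changes.
- lane (a point): Point on the plate's top at the middle of the free strip where the offcuts lie (fixture x = -60 mm, y = 0, height 60 mm); axes as the fixture. All offcuts lie within 66 mm of it along x and 86 mm along y. Swept along y, they drop over the plate's end into the tray.
- tray: Open dark steel scrap tray, 220 (x) x 160 (y) x 45 mm high, walls and floor 4 mm, fixed on the bench, 2 mm from the plate's end; its rim is 15 mm lower than the plate's top; centred on the swept strip (fixture x = -60 mm, y = +232 or -232 mm). Origin at the centre of its underside, axes as the fixture.
- block: Flat wooden block, 220 (x) x 160 (y) x 45 mm high, fixed on the bench 2 mm from the plate's other end (fixture x = -60 mm, y = 232 mm the other way): the scraper stands on it. Origin at the centre of its underside, axes as the fixture.
- scraper_grip (a point): Centre of the scraper's wooden grip bar, 90 mm above the scraper's lower edge. The bar lies along x on top of the blade: 120 mm long, 26 mm wide (y), 34 mm high (z, up); grasp it from above across its 26 mm. The scraper is loose, 0.3 to 0.5 kg, and stands upright by itself; at the start on the block, its x within 0.3 rad of the block's x.
- scraper_foot (a point): Middle of the scraper blade's lower edge, axes as scraper_grip. The steel blade is 150 mm wide (x), 4 mm thick (y), 76 mm high; at each end it has a cheek 70 mm long (y, 35 mm to each side of the blade), 4 mm thick, 50 mm high: an H from above, 142 mm inside between the cheeks, and it pushes equally well either way along y.
- offcut0: Square steel tube end, 30 x 30 mm, 28 mm long, on its side on the plate, 60 to 100 g. Origin at its centre.
- offcut1: Solid steel bar end, 40 x 25 x 20 mm, lying flat, 120 to 190 g. Origin at its centre.
- offcut2: Round steel bar slug, 30 mm diameter, 26 mm high, standing on end, 110 to 170 g. Origin at its centre.
- offcut3: Steel angle end, legs 32 and 30 mm, 6 mm thick, 28 mm long, one leg flat on the plate, 60 to 100 g. Origin at the middle of its outer box, 15 mm above its underside.
- tube: The work: a loose piece of square steel tube, 40 x 40 mm, 100 mm long along y, lying in a seat of low stops on the plate under the clamp (fixture x = 80 mm, y = 3 to 103 mm). Origin at the centre of its underside.
- lever (a joint): Clamp lever angle, rad: 0 raised (held by its spring 0.40 rad, 23 degrees, above level), grows as pressed; 0.40 is level, hard stop 0.56. The lever points along fixture -y from its hinge and springs back up when let go. Its foot, 70 mm from the hinge, meets the tube at about 0.29, then yields on its own spring. Pressing at lever_grip takes about 2 N at first, 9 N at level.
- hinge (a point): The lever's hinge axis (along fixture x): fixture x = 80 mm, y = 120 mm, height 138 mm. Axes as the fixture.
- lever_grip (a point): Point on the top face of the lever's black handgrip, 180 mm along the lever from the hinge and 13 mm above its centre line; moves with it. The grip is 27 mm wide (x), 26 mm high, from 125 to 215 mm from the hinge. Axes: y along the lever to the hinge, z square to the top face. At level this point is 151 mm above the bench.
- foot: The lever's sprung foot: a rubber-faced steel disc, 24 mm in diameter; origin at the centre of its underside.
- mug: White mug, a bystander, 80 mm wide, 90 mm high. Origin under its centre.
- screwdriver: Screwdriver with an orange handle, a bystander lying beyond the plate.
- hammer: Hammer, a bystander lying to the robot's right.
- jar: Closed glass jar, a bystander, 64 mm wide, 90 mm high. Origin under its centre.
Things that resemble listed ones, but are neither listed nor needed, are in the scene too. Of the things shaped like the part that bears scraper_grip, the bare steel one is meant. There is more than one size of the tube; the one meant has the size given above.

How it is judged:
By the outcome, as a careful person would: the job done as asked, in the order asked, and still so for the second after the job is handed in, while the arm keeps its last pose, push and grip.
It also fails if it takes over 64 s, if anything falls off the work surface, if the arm or the gripper's body presses on something with over 40 N, if the wrist force passes 120 N, or if a joint passes its speed limit or range.

## Working session

There is one attempt and no reset: what is moved stays moved. The work goes in short steps, Python scripts to look and compute and a tool call to move; the robot and the scene stay as the last step left them, time stands still between calls to the robot, and variables do not carry over. Pictures are saved under pics/ and viewed, at most 10 in all, crops included, and the job is handed in when it is done.

Besides the shell and the picture viewer there is one more tool, called after ">>>" as name([rows], argument=value, ...), one row to a line, values as JSON. send_rows: Moves the arm, as the interface text tells. Its arguments: {"type":"object","properties":{"rows":{"type":"array"},"force":{"type":"number"}},"required":["rows"]}

```bash
mkdir -p pics; cat > h.py <<'E'
from station import *
import numpy as np, cv2
def cam(n):
    c=camera(n); R=cv2.Rodrigues(np.array(c["rvec"],float))[0]; c["R"]=R; c["t"]=np.array(c["tvec"],float).reshape(3); c["K"]=np.array(c["camera_matrix"],float)
    return c
def cloud(c):
    z=c["z_map"]; v,u=np.mgrid[:z.shape[0],:z.shape[1]]
    K=c["K"]; P=np.stack([(u-K[0,2])/K[0,0]*z,(v-K[1,2])/K[1,1]*z,z],-1)
    W=(P-c["t"])@c["R"]; W[z<=0]=np.nan
    return W
def ray(c,u,v,h):
    d=c["R"].T@np.linalg.inv(c["K"])@np.array([u,v,1.]); o=-c["R"].T@c["t"]
    return o+d*(h-o[2])/d[2]
def proj(c,P):
    q=c["K"]@(c["R"]@np.array(P)+c["t"]); return q[:2]/q[2]
E
python3 - <<'E'
from h import *
for n in ("top","scene"):
    c=cam(n); cv2.imwrite(f"pics/{n}0.png",cv2.resize(c["frame"][:,:,::-1],(800,600),interpolation=cv2.INTER_CUBIC))
    np.savez(f"/tmp/{n}.npz",f=c["frame"],W=cloud(c)); print(n,-c["R"].T@c["t"],c["K"][0,0],(c["z_map"]>0).mean())
print(get_obs())
E
```

```text
top [0.50497556 0.00575758 1.32817574] 380.9118566152174 0.9960988362630209
scene [1.14984149 0.62847591 1.27855075] 393.48175902993063 0.9960378011067709
{'time_s': 0.1, 'qpos': array([ 1.25940731e+00,  3.00420154e-01,  1.52148664e+00, -4.39782775e-05,
        1.32071208e+00, -6.65789263e-02]), 'joint_vel': array([-1.32300592e-03, -2.24877883e-03,  4.14073059e-05, -9.00315869e-05,
        1.33683454e-03, -1.61858993e-03]), 'tau': array([ 2.34990846e-03, -5.32638574e+01, -3.53289521e+01,  7.10352184e-02,
        2.34638614e-02, -8.40316216e-05]), 'ee_pos': array([0.13323786, 0.53338391, 0.20495423]), 'eef_rot': array([-3.14056587e+00, -2.57695547e-05,  2.89679346e+00]), 'force': array([-0.30893581, -0.88574179, -0.08890355]), 'moment': array([ 0.04829086,  0.08644888, -0.01372793]), 'grip_force': 0.0, 'grip_width': 0.09400992080443792}
```

View pics/top0.png

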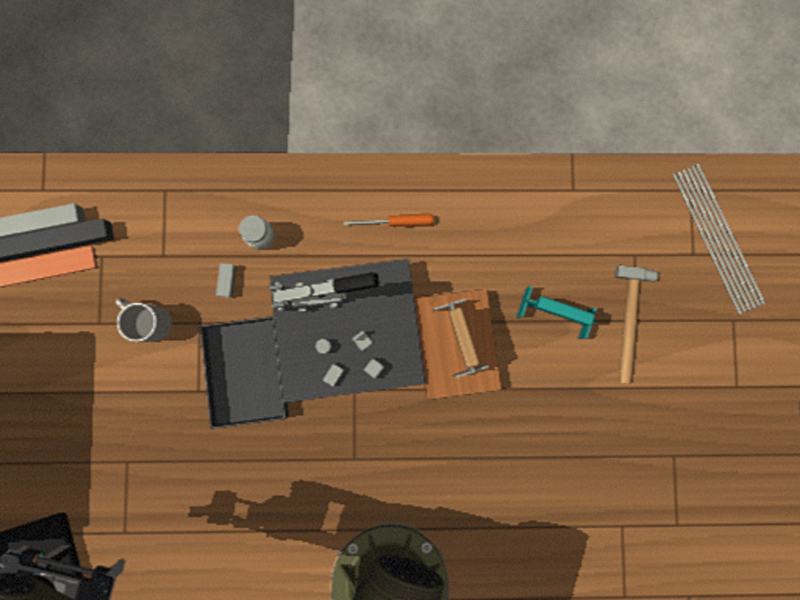

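View pics/scene0.png

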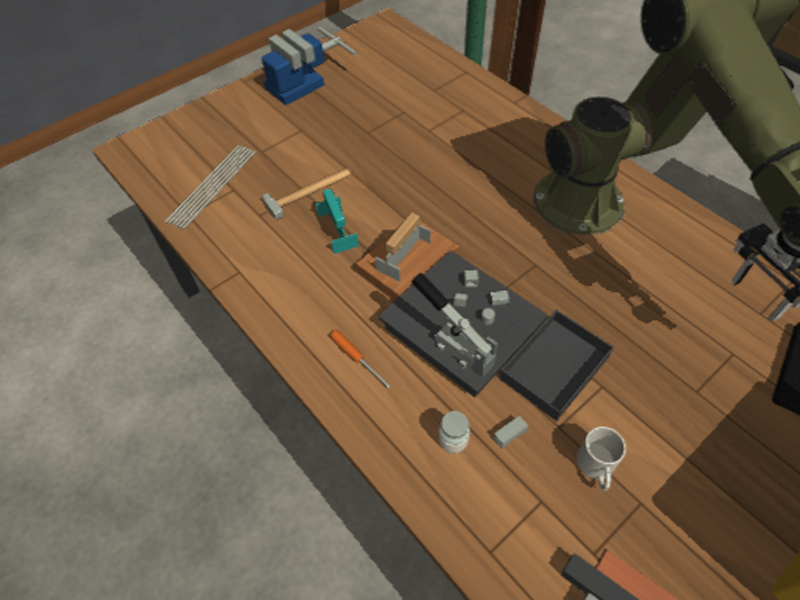

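Top view: the bare steel scraper with a wooden grip stands on the block at (463,338), and a teal decoy lies at (558,310). The tray is at (245,372), the +y end, and the offcuts are near (350,358). The lever grip is at (355,283). The clamped tube is near (305,297), with a smaller decoy tube at (227,280).

```bash
python3 - <<'E'
from h import *
c=cam("top"); W=cloud(c); f=c["frame"]; z=W[...,2]
reg=(W[...,0]>0.2)&(W[...,0]<0.75)&(W[...,1]>-0.35)&(W[...,1]<0.5)
def rect(m,name,big=True):
    P=W[m][:,:2].astype(np.float32)*1000
    r=cv2.minAreaRect(P); print(name,m.sum(),np.round(r[0],1),np.round(r[1],1),round(r[2],2),'z',np.round(np.median(z[m]),4))
def comp(m,minA):
    n,l,s,_=cv2.connectedComponentsWithStats(m.astype(np.uint8))
    return [l==i for i in range(1,n) if s[i,4]>=minA]
V=f.max(2).astype(int); sat=V-f.min(2).astype(int)
pl=reg&(abs(z-0.06)<0.006)&(sat<30)
for m in comp(pl,500): rect(m,'plate')
wood=reg&(abs(z-0.045)<0.006)&(sat>40)
for m in comp(wood,300): rect(m,'block')
tr=reg&(abs(z-0.045)<0.008)&(sat<30)&(W[...,1]>0.1)
P=[m for m in comp(tr,40)]
for m in P: rect(m,'trayrim')
fl=reg&(abs(z-0.004)<0.004)&(sat<25)&(V<110)
for m in comp(fl,800): rect(m,'trayfloor')
gr=reg&(z>0.14)&(z<0.17)&(sat>40)
for m in comp(gr,30): rect(m,'grip')
st=reg&(z>0.085)&(z<0.1)&(sat<40)
for m in comp(st,4): rect(m,'steel.09')
of=reg&(z>0.073)&(z<0.1)&(W[...,0]<0.5)&(W[...,1]>-0.09)
for m in comp(of,15): rect(m,'off')
bl=reg&(z>0.1)&(V<60)
for m in comp(bl,15):
    rect(m,'levergrip'); p=W[m]; print(p.min(0),p.max(0))
cv2.imwrite("pics/crop1.png",cv2.resize(f[155:285,120:340,::-1],None,fx=3.6,fy=3.6,interpolation=cv2.INTER_CUBIC))
E
```

```text
plate 5947 [543.8  90.1] [269.  300.3] 7.01 z 0.0606
block 2525 [ 512.7 -147.7] [220.4 159.7] 6.65 z 0.0455
trayrim 183 [456.1 311.7] [219.  158.2] 7.1 z 0.0449
trayfloor 2296 [455.7 317.1] [212.9 146.2] 7.05 z 0.0043
grip 332 [ 524.3 -148.2] [119.1  26.4] 16.97 z 0.1521
steel.09 87 [739.3 284.5] [20.9 51.7] 0.42 z 0.0905
steel.09 26 [608.1 120.3] [32.4 16.2] 89.46 z 0.0975
steel.09 31 [603. 164.] [14.1 47.7] 9.28 z 0.0984
steel.09 9 [ 599.6 -145.9] [ 2.1 28.1] 17.99 z 0.0945
steel.09 17 [595.7 202.2] [16.5 16.8] 86.0 z 0.0931
steel.09 4 [597.1 151.3] [0.3 8.9] 2.68 z 0.0954
steel.09 13 [ 588.3 -109.9] [ 4.7 33.7] 11.11 z 0.0951
steel.09 44 [561.  489.5] [19.6 64.6] 89.44 z 0.0903
steel.09 17 [530.5  64.4] [ 5.9 27.6] 37.92 z 0.0905
steel.09 50 [509.9 137.1] [26.3 25.8] 89.64 z 0.0875
steel.09 82 [463.2  32.9] [27.7 30.1] 50.8 z 0.0904
steel.09 15 [ 460.9 -189.1] [ 3.7 27.7] 16.54 z 0.0939
steel.09 15 [ 450.1 -152.8] [ 6.  31.9] 23.22 z 0.0947
off 85 [463.2  32.9] [27.7 30.1] 50.8 z 0.0902
off 97 [450.1 117.2] [24.2 40.2] 58.31 z 0.0807
levergrip 269 [628.1  61.5] [27.9 82.7] 7.17 z 0.2182
[0.61001877 0.02132476 0.18934471] [0.64497341 0.10182382 0.2354249 ]
```

View pics/crop1.png

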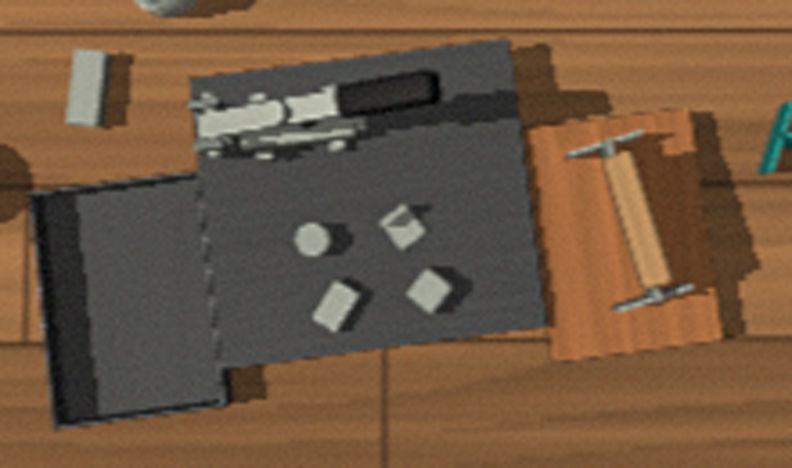

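Confirmed in the crop: bare steel scraper at crop (635,220), so not the teal one. The fixture, block, tray and grip measurements agree with the given sizes and heights. Fixture is at (543.8, 90.1), yaw 7.05°; scraper grip at (524.3, -148.2), yaw 17°.

>>> send_rows([
  {"roll": -6.2, "jaw": -1},
  {"roll": -6.2},
  {"roll": -6.2},
  {"roll": -6.2},
  {"roll": -6.2},
  {"dx": -3.7, "dy": -16},
  {"dx": -7.3, "dy": -31.9},
  {"dx": -7.3, "dy": -31.9},
  {"dx": -7.3, "dy": -31.9},
  {"dx": -7.3, "dy": -31.9},
  {"dx": -7.3, "dy": -31.9},
  {"dx": -7.3, "dy": -31.9},
])

```text
invalid input at $.rows[0]: expected keys dx, dy, dz, roll, jaw
```

>>> send_rows([
  {"dx": -7.3, "dy": -31.9},
  {"dx": -7.3, "dy": -31.9},
  {"dx": -7.3, "dy": -31.9},
  {"dx": -7.3, "dy": -31.9},
  {"dx": -7.3, "dy": -31.9},
  {"dx": -7.3, "dy": -31.9},
  {"dx": -7.3, "dy": -31.9},
  {"dx": -7.3, "dy": -31.9},
  {"dx": -7.3, "dy": -31.9},
  {"dx": -7.3, "dy": -31.9},
  {"dx": -7.3, "dy": -31.9},
  {"dx": -7.3, "dy": -31.9},
])

```text
invalid input at $.rows[0]: expected keys dx, dy, dz, roll, jaw
```

>>> send_rows([
  {"dx": -7.3, "dy": -31.9},
  {"dx": -7.3, "dy": -31.9},
  {"dx": -7.3, "dy": -31.9},
  {"dx": -7.3, "dy": -31.9},
  {"dx": -4, "dy": -16},
  {},
  {},
  {},
])

```text
invalid input at $.rows[0]: expected keys dx, dy, dz, roll, jaw
```

>>> send_rows([
  {"dx": 0, "dy": 0, "dz": 0, "roll": -6.2, "jaw": -1},
  {"dx": 0, "dy": 0, "dz": 0, "roll": -6.2, "jaw": -1},
  {"dx": 0, "dy": 0, "dz": 0, "roll": -6.2, "jaw": -1},
  {"dx": 0, "dy": 0, "dz": 0, "roll": -6.2, "jaw": -1},
  {"dx": 0, "dy": 0, "dz": 0, "roll": -6.2, "jaw": -1},
  {"dx": -4, "dy": -18, "dz": 0, "roll": 0, "jaw": -1},
  {"dx": -8, "dy": -35, "dz": 0, "roll": 0, "jaw": -1},
  {"dx": -8, "dy": -35, "dz": 0, "roll": 0, "jaw": -1},
  {"dx": -8, "dy": -35, "dz": 0, "roll": 0, "jaw": -1},
  {"dx": -8, "dy": -35, "dz": 0, "roll": 0, "jaw": -1},
  {"dx": -8, "dy": -35, "dz": 0, "roll": 0, "jaw": -1},
  {"dx": -8, "dy": -35, "dz": 0, "roll": 0, "jaw": -1},
])

```text
time_s: 1.15
ee_pos: [0.2499, 0.3291, 0.2054]
eef_rot: [-3.142, -0.0, -2.845]
force: [0.1, -0.5, -0.4]
grip_width: 0.094
grip_force: 0.0
```

>>> send_rows([
  {"dx": -8, "dy": -35, "dz": 0, "roll": 0, "jaw": -1},
  {"dx": -8, "dy": -35, "dz": 0, "roll": 0, "jaw": -1},
  {"dx": -8, "dy": -35, "dz": 0, "roll": 0, "jaw": -1},
  {"dx": -8, "dy": -35, "dz": 0, "roll": 0, "jaw": -1},
  {"dx": -8, "dy": -35, "dz": 0, "roll": 0, "jaw": -1},
  {"dx": -8, "dy": -35, "dz": 0, "roll": 0, "jaw": -1},
  {"dx": -8, "dy": -35, "dz": 0, "roll": 0, "jaw": -1},
  {"dx": -8, "dy": -35, "dz": 0, "roll": 0, "jaw": -1},
  {"dx": -8, "dy": -35, "dz": 0, "roll": 0, "jaw": -1},
  {"dx": -8, "dy": -35, "dz": 0, "roll": 0, "jaw": -1},
  {"dx": -8, "dy": -35, "dz": 0, "roll": 0, "jaw": -1},
  {"dx": -8, "dy": -35, "dz": 0, "roll": 0, "jaw": -1},
])

```text
time_s: 2.15
ee_pos: [0.4645, -0.0448, 0.2054]
eef_rot: [3.142, -0.0, -2.846]
force: [-0.1, 1.0, -0.2]
grip_width: 0.0938
grip_force: 0.0
```

>>> send_rows([
  {"dx": -8, "dy": -35, "dz": 0, "roll": 0, "jaw": -1},
  {"dx": -8, "dy": -35, "dz": 0, "roll": 0, "jaw": -1},
  {"dx": -8, "dy": -35, "dz": 0, "roll": 0, "jaw": -1},
  {"dx": -3.2, "dy": -13, "dz": 0, "roll": 0, "jaw": -1},
  {"dx": 0, "dy": 0, "dz": 0, "roll": 0, "jaw": -1},
  {"dx": 0, "dy": 0, "dz": 0, "roll": 0, "jaw": -1},
])

```text
time_s: 2.65
ee_pos: [0.5242, -0.148, 0.2048]
eef_rot: [3.141, -0.001, -2.846]
force: [-0.1, 0.3, 0.1]
grip_width: 0.0941
grip_force: 0.0
```

>>> send_rows([
  {"dx": 0, "dy": 0, "dz": 15, "roll": 0, "jaw": -1},
  {"dx": 0, "dy": 0, "dz": 25, "roll": 0, "jaw": -1},
  {"dx": 0, "dy": 0, "dz": 25, "roll": 0, "jaw": -1},
  {"dx": 0, "dy": 0, "dz": 15, "roll": 0, "jaw": -1},
  {"dx": 0, "dy": 0, "dz": 8, "roll": 0, "jaw": -1},
  {"dx": 0, "dy": 0, "dz": 0, "roll": 0, "jaw": -1},
  {"dx": 0, "dy": 0, "dz": 0, "roll": 0, "jaw": 0.2},
  {"dx": 0, "dy": 0, "dz": 0, "roll": 0, "jaw": 0.4},
  {"dx": 0, "dy": 0, "dz": 0, "roll": 0, "jaw": 1},
  {"dx": 0, "dy": 0, "dz": 0, "roll": 0, "jaw": 1},
  {"dx": 0, "dy": 0, "dz": 0, "roll": 0, "jaw": 1},
  {"dx": 0, "dy": 0, "dz": 0, "roll": 0, "jaw": 1},
], force=50)

```text
time_s: 3.65
ee_pos: [0.5246, -0.148, 0.1178]
eef_rot: [-3.141, 0.0, -2.845]
force: [0.4, -0.9, -0.6]
grip_width: 0.0575
grip_force: 0.0
```

>>> send_rows([
  {"dx": 0, "dy": 0, "dz": 0, "roll": 0, "jaw": 1},
  {"dx": 0, "dy": 0, "dz": 0, "roll": 0, "jaw": 1},
  {"dx": 0, "dy": 0, "dz": 0, "roll": 0, "jaw": 1},
  {"dx": 0, "dy": 0, "dz": 0, "roll": 0, "jaw": 1},
], force=50)

```text
time_s: 3.98
ee_pos: [0.5245, -0.1479, 0.1174]
eef_rot: [3.142, -0.0, -2.845]
force: [0.0, -0.1, -0.2]
grip_width: 0.0308
grip_force: 0.0
```

>>> send_rows([
  {"dx": 0, "dy": 0, "dz": 0, "roll": 0, "jaw": 1},
  {"dx": 0, "dy": 0, "dz": 0, "roll": 0, "jaw": 1},
  {"dx": 0, "dy": 0, "dz": 0, "roll": 0, "jaw": 1},
  {"dx": 0, "dy": 0, "dz": 0, "roll": 0, "jaw": 1},
  {"dx": 0, "dy": 0, "dz": -6, "roll": 0, "jaw": 1},
  {"dx": 0, "dy": 0, "dz": -12, "roll": 0, "jaw": 1},
  {"dx": 0, "dy": 0, "dz": -7, "roll": 0, "jaw": 1},
  {"dx": 0, "dy": 0, "dz": 0, "roll": 5, "jaw": 1},
  {"dx": 0, "dy": 0, "dz": 0, "roll": 5, "jaw": 1},
  {"dx": 0, "dy": 0, "dz": 0, "roll": 0, "jaw": 1},
  {"dx": 0, "dy": 0, "dz": 0, "roll": 0, "jaw": 1},
], force=50)

```text
time_s: 4.9
ee_pos: [0.5245, -0.1478, 0.1426]
eef_rot: [3.142, -0.0, -3.017]
force: [-0.0, 0.4, -4.1]
grip_width: 0.0257
grip_force: 50.0
```

```bash
python3 - <<'E'
from h import *
o=get_obs(); print(o["ee_pos"],o["eef_rot"],o["grip_force"],o["grip_width"],o["qpos"])
c=cam("scene"); u,v=proj(c,o["ee_pos"]).astype(int)
cv2.imwrite("pics/s2.png",cv2.resize(c["frame"][v-60:v+90,u-80:u+120,::-1],None,fx=4,fy=4,interpolation=cv2.INTER_CUBIC))
E
```

```text
[ 0.52445083 -0.14781681  0.14257231] [ 3.14150188e+00 -5.23745997e-05 -3.01716592e+00] 49.997066259384155 0.025667976791755923 [-3.41973507e-01  3.48096103e-01  1.60965934e+00  6.21193632e-05
  1.18392481e+00 -2.03722000e+00]
```

View pics/s2.png

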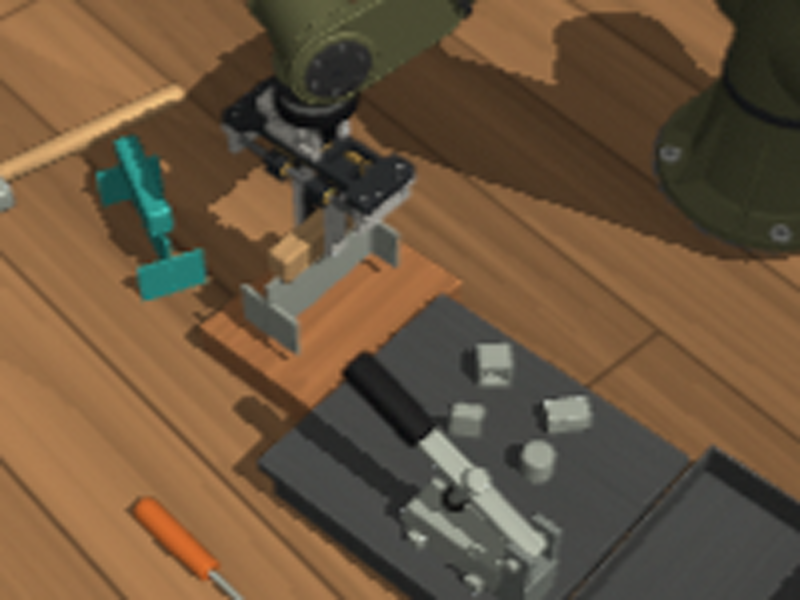

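The scraper is gripped upright and level (crop (320,260)), and the offcuts are undisturbed. Next: move to the lane start, lower to about 1.3 mm above the plate, then sweep.

>>> send_rows([
  {"dx": 1.6, "dy": 10, "dz": 0, "roll": 0, "jaw": 1},
  {"dx": 2, "dy": 20, "dz": 0, "roll": 0, "jaw": 1},
  {"dx": 2, "dy": 20, "dz": 0, "roll": 0, "jaw": 1},
  {"dx": 2, "dy": 20, "dz": 0, "roll": 0, "jaw": 1},
  {"dx": 2, "dy": 20, "dz": 0, "roll": 0, "jaw": 1},
  {"dx": 2, "dy": 14, "dz": 0, "roll": 0, "jaw": 1},
  {"dx": 0, "dy": 0, "dz": 4, "roll": 0, "jaw": 1},
  {"dx": 0, "dy": 0, "dz": 3, "roll": 0, "jaw": 1},
  {"dx": 0, "dy": 0, "dz": 1.7, "roll": 0, "jaw": 1},
  {"dx": 0, "dy": 0, "dz": 0, "roll": 0, "jaw": 1},
  {"dx": 0, "dy": 0, "dz": 0, "roll": 0, "jaw": 1},
])

```text
time_s: 5.87
ee_pos: [0.5004, -0.0466, 0.1335]
eef_rot: [3.142, -0.0, -3.02]
force: [0.0, 0.2, -4.0]
grip_width: 0.0255
grip_force: 50.0
```

>>> send_rows([
  {"dx": 0, "dy": 6, "dz": 0, "roll": 0, "jaw": 1},
  {"dx": 0, "dy": 9, "dz": 0, "roll": 0, "jaw": 1},
  {"dx": 0, "dy": 9, "dz": 0, "roll": 0, "jaw": 1},
  {"dx": 0, "dy": 9, "dz": 0, "roll": 0, "jaw": 1},
  {"dx": 0, "dy": 9, "dz": 0, "roll": 0, "jaw": 1},
  {"dx": 0, "dy": 9, "dz": 0, "roll": 0, "jaw": 1},
  {"dx": 0, "dy": 9, "dz": 0, "roll": 0, "jaw": 1},
  {"dx": 0, "dy": 9, "dz": 0, "roll": 0, "jaw": 1},
  {"dx": 0, "dy": 9, "dz": 0, "roll": 0, "jaw": 1},
  {"dx": 0, "dy": 9, "dz": 0, "roll": 0, "jaw": 1},
  {"dx": 0, "dy": 9, "dz": 0, "roll": 0, "jaw": 1},
  {"dx": 0, "dy": 9, "dz": 0, "roll": 0, "jaw": 1},
])

```text
time_s: 6.87
ee_pos: [0.4875, 0.059, 0.1338]
eef_rot: [-3.141, 0.0, -3.02]
force: [-0.0, -2.0, -3.2]
grip_width: 0.0255
grip_force: 50.0
```

>>> send_rows([
  {"dx": 0, "dy": 9, "dz": 0, "roll": 0, "jaw": 1},
  {"dx": 0, "dy": 9, "dz": 0, "roll": 0, "jaw": 1},
  {"dx": 0, "dy": 9, "dz": 0, "roll": 0, "jaw": 1},
  {"dx": 0, "dy": 9, "dz": 0, "roll": 0, "jaw": 1},
  {"dx": 0, "dy": 9, "dz": 0, "roll": 0, "jaw": 1},
  {"dx": 0, "dy": 9, "dz": 0, "roll": 0, "jaw": 1},
  {"dx": 0, "dy": 9, "dz": 0, "roll": 0, "jaw": 1},
  {"dx": 0, "dy": 9, "dz": 0, "roll": 0, "jaw": 1},
  {"dx": 0, "dy": 9, "dz": 0, "roll": 0, "jaw": 1},
  {"dx": 0, "dy": 9, "dz": 0, "roll": 0, "jaw": 1},
  {"dx": 0, "dy": 9, "dz": 0, "roll": 0, "jaw": 1},
  {"dx": 0, "dy": 9, "dz": 0, "roll": 0, "jaw": 1},
])

```text
time_s: 7.87
ee_pos: [0.4744, 0.1662, 0.1337]
eef_rot: [-3.142, 0.0, -3.02]
force: [-0.2, -3.2, -3.0]
grip_width: 0.0254
grip_force: 50.0
```

>>> send_rows([
  {"dx": 0, "dy": 9, "dz": 0, "roll": 0, "jaw": 1},
  {"dx": 0, "dy": 9, "dz": 0, "roll": 0, "jaw": 1},
  {"dx": 0, "dy": 9, "dz": 0, "roll": 0, "jaw": 1},
  {"dx": 0, "dy": 9, "dz": 0, "roll": 0, "jaw": 1},
  {"dx": 0, "dy": 9, "dz": 0, "roll": 0, "jaw": 1},
  {"dx": 0, "dy": 9, "dz": 0, "roll": 0, "jaw": 1},
  {"dx": 0, "dy": 9, "dz": 0, "roll": 0, "jaw": 1},
  {"dx": 0, "dy": 9, "dz": 0, "roll": 0, "jaw": 1},
  {"dx": 0, "dy": 8, "dz": 0, "roll": 0, "jaw": 1},
  {"dx": 0, "dy": 5, "dz": 0, "roll": 0, "jaw": 1},
  {"dx": 0, "dy": 0, "dz": 0, "roll": 0, "jaw": 1},
  {"dx": 0, "dy": 0, "dz": 0, "roll": 0, "jaw": 1},
])

```text
time_s: 8.87
ee_pos: [0.4641, 0.2499, 0.1337]
eef_rot: [-3.142, -0.0, -3.019]
force: [0.9, -1.2, -3.7]
grip_width: 0.0256
grip_force: 50.0
```

```bash
python3 - <<'E'
from h import *
a=[]
for n,(r0,r1,c0,c1) in {"scene":(170,290,210,410),"top":(160,280,110,310)}.items():
    c=cam(n); a.append(cv2.resize(c["frame"][r0:r1,c0:c1,::-1],(500,300),interpolation=cv2.INTER_CUBIC))
cv2.imwrite("pics/s3.png",np.vstack(a))
E
```

```text
(no output)
```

View pics/s3.png

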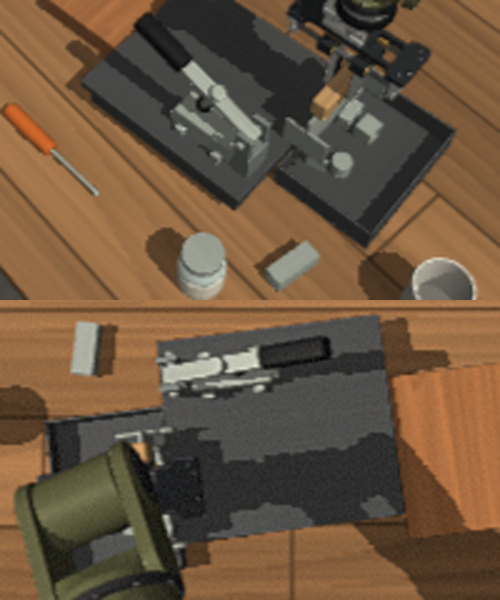

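Lower view: the plate is clear. Upper view: three offcuts are in the tray at (352,113), (370,125) and (342,163); the fourth is hidden behind the gripper. I'll lift, carry the scraper back over the block and look again.

>>> send_rows([
  {"dx": 0, "dy": 0, "dz": -10, "roll": 0, "jaw": 1},
  {"dx": 0, "dy": 0, "dz": -15, "roll": 0, "jaw": 1},
  {"dx": 0, "dy": -12, "dz": -5, "roll": 0, "jaw": 1},
  {"dx": 0, "dy": -24, "dz": 0, "roll": 0, "jaw": 1},
  {"dx": 0, "dy": -32, "dz": 0, "roll": 0, "jaw": 1},
  {"dx": 0, "dy": -32, "dz": 0, "roll": 0, "jaw": 1},
  {"dx": 0, "dy": -32, "dz": 0, "roll": 0, "jaw": 1},
  {"dx": 0, "dy": -32, "dz": 0, "roll": 0, "jaw": 1},
  {"dx": 0, "dy": -32, "dz": 0, "roll": 0, "jaw": 1},
  {"dx": 0, "dy": -32, "dz": 0, "roll": 0, "jaw": 1},
  {"dx": 0, "dy": -32, "dz": 0, "roll": 0, "jaw": 1},
  {"dx": 0, "dy": -32, "dz": 0, "roll": 0, "jaw": 1},
])

```text
time_s: 9.97
ee_pos: [0.4993, -0.0425, 0.1643]
eef_rot: [-3.141, 0.001, -3.02]
force: [1.1, -0.1, -4.3]
grip_width: 0.0256
grip_force: 50.0
```

>>> send_rows([
  {"dx": 0, "dy": -32, "dz": 0, "roll": 0, "jaw": 1},
  {"dx": 0, "dy": -32, "dz": 0, "roll": 0, "jaw": 1},
  {"dx": 0, "dy": -24, "dz": 0, "roll": 0, "jaw": 1},
  {"dx": 0, "dy": -20, "dz": 0, "roll": 0, "jaw": 1},
  {"dx": 0, "dy": 0, "dz": 0, "roll": 0, "jaw": 1},
  {"dx": 0, "dy": 0, "dz": 0, "roll": 0, "jaw": 1},
  {"dx": 0, "dy": 0, "dz": 0, "roll": 0, "jaw": 1},
])

```text
time_s: 10.55
ee_pos: [0.5124, -0.1473, 0.1639]
eef_rot: [3.141, 0.0, -3.02]
force: [-0.3, 0.5, -3.4]
grip_width: 0.0257
grip_force: 50.0
```

```bash
python3 - <<'E'
from h import *
a=[]
for n,(r0,r1,c0,c1) in {"scene":(150,290,210,410),"top":(150,290,110,310)}.items():
    c=cam(n); a.append(cv2.resize(c["frame"][r0:r1,c0:c1,::-1],(428,300),interpolation=cv2.INTER_CUBIC))
cv2.imwrite("pics/s4.png",np.vstack(a))
E
```

```text
(no output)
```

View pics/s4.png

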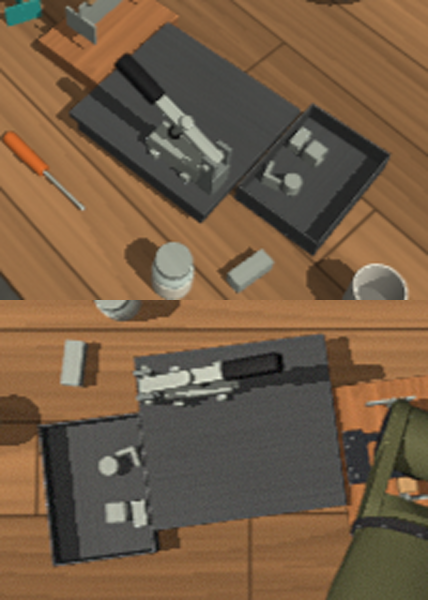

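All four offcuts are in the tray (upper view (270,178), (292,184), (298,138), (317,152)) and the plate is bare. Now I'll set the scraper down on the block.

>>> send_rows([
  {"dx": 0, "dy": 0, "dz": 10, "roll": 0, "jaw": 1},
  {"dx": 0, "dy": 0, "dz": 16, "roll": 0, "jaw": 1},
  {"dx": 0, "dy": 0, "dz": 12, "roll": 0, "jaw": 1},
  {"dx": 0, "dy": 0, "dz": 5, "roll": 0, "jaw": 1},
  {"dx": 0, "dy": 0, "dz": 2.5, "roll": 0, "jaw": 1},
  {"dx": 0, "dy": 0, "dz": 0, "roll": 0, "jaw": 1},
  {"dx": 0, "dy": 0, "dz": 0, "roll": 0, "jaw": 1},
  {"dx": 0, "dy": 0, "dz": 0, "roll": 0, "jaw": 1},
])

```text
time_s: 11.32
ee_pos: [0.5131, -0.1473, 0.1189]
eef_rot: [-3.141, 0.001, -3.02]
force: [0.0, 0.1, -4.0]
grip_width: 0.0257
grip_force: 50.0
```

>>> send_rows([
  {"dx": 0, "dy": 0, "dz": 0.5, "roll": 0, "jaw": 1},
  {"dx": 0, "dy": 0, "dz": 0.5, "roll": 0, "jaw": 1},
  {"dx": 0, "dy": 0, "dz": 0.3, "roll": 0, "jaw": 1},
  {"dx": 0, "dy": 0, "dz": 0, "roll": 0, "jaw": 1},
  {"dx": 0, "dy": 0, "dz": 0, "roll": 0, "jaw": 1},
  {"dx": 0, "dy": 0, "dz": 0, "roll": 0, "jaw": 1},
])

```text
time_s: 11.82
ee_pos: [0.5129, -0.1474, 0.1173]
eef_rot: [-3.141, 0.001, -3.02]
force: [-1.1, 0.5, 0.6]
grip_width: 0.0257
grip_force: 50.0
```

Contact: the force in z went from -4 to +0.6 N. Releasing, then retreating upward.

>>> send_rows([
  {"dx": 0, "dy": 0, "dz": 0, "roll": 0, "jaw": 0.3},
  {"dx": 0, "dy": 0, "dz": 0, "roll": 0, "jaw": 0},
  {"dx": 0, "dy": 0, "dz": 0, "roll": 0, "jaw": 0},
  {"dx": 0, "dy": 0, "dz": 0, "roll": 0, "jaw": 0},
  {"dx": 0, "dy": 0, "dz": 0, "roll": 0, "jaw": 0},
  {"dx": 0, "dy": 0, "dz": 0, "roll": 0, "jaw": 0},
])

```text
time_s: 12.32
ee_pos: [0.5127, -0.1473, 0.1169]
eef_rot: [3.142, -0.0, -3.02]
force: [0.6, 0.0, -0.1]
grip_width: 0.0469
grip_force: 0.0
```

>>> send_rows([
  {"dx": 0, "dy": 0, "dz": -8, "roll": 0, "jaw": 0},
  {"dx": 0, "dy": 0, "dz": -15, "roll": 0, "jaw": 0},
  {"dx": 0, "dy": 0, "dz": -25, "roll": 0, "jaw": 0},
  {"dx": 0, "dy": 0, "dz": -35, "roll": 0, "jaw": 0},
  {"dx": 0, "dy": 0, "dz": -35, "roll": 0, "jaw": 1},
  {"dx": 0, "dy": 0, "dz": -35, "roll": 0, "jaw": 1},
  {"dx": 0, "dy": 0, "dz": -15, "roll": 0, "jaw": 1},
  {"dx": 0, "dy": 0, "dz": 0, "roll": 0, "jaw": 1},
  {"dx": 0, "dy": 0, "dz": 0, "roll": 0, "jaw": 1},
  {"dx": 0, "dy": 0, "dz": 0, "roll": 0, "jaw": 1},
])

```text
time_s: 13.15
ee_pos: [0.5124, -0.1472, 0.2839]
eef_rot: [3.141, -0.001, -3.02]
force: [0.5, 0.2, 0.2]
grip_width: 0.0101
grip_force: 0.0
```

>>> send_rows([
  {"dx": -10, "dy": 13.3, "dz": 0, "roll": 0, "jaw": 1},
  {"dx": -20, "dy": 26.7, "dz": 0, "roll": 0, "jaw": 1},
  {"dx": -20, "dy": 26.7, "dz": 0, "roll": 0, "jaw": 1},
  {"dx": -20, "dy": 26.7, "dz": 0, "roll": 0, "jaw": 1},
  {"dx": -20, "dy": 26.7, "dz": 0, "roll": 0, "jaw": 1},
  {"dx": -20, "dy": 26.7, "dz": 0, "roll": 0, "jaw": 1},
  {"dx": -20, "dy": 26.7, "dz": 0, "roll": 0, "jaw": 1},
  {"dx": -10, "dy": 13.3, "dz": 0, "roll": 0, "jaw": 1},
  {"dx": 0, "dy": 0, "dz": 20, "roll": 0, "jaw": 1},
  {"dx": 0, "dy": 0, "dz": 15, "roll": 0, "jaw": 1},
  {"dx": 0, "dy": 0, "dz": 0, "roll": 0, "jaw": 1},
  {"dx": 0, "dy": 0, "dz": 0, "roll": 0, "jaw": 1},
])

```text
time_s: 14.15
ee_pos: [0.6285, 0.055, 0.2486]
eef_rot: [3.141, -0.003, -3.02]
force: [-0.2, -0.9, 0.7]
grip_width: 0.0006
grip_force: 0.0
```

```bash
python3 - <<'E'
from h import *
c=cam("scene"); cv2.imwrite("pics/s5.png",cv2.resize(c["frame"][110:290,190:430,::-1],(800,600),interpolation=cv2.INTER_CUBIC))
o=get_obs(); print(o["qpos"],o["grip_width"])
E
```

```text
[ 2.91446821e-02  4.60242456e-01  1.19994934e+00  2.38060436e-07
  1.48223261e+00 -1.66316854e+00] 0.00030128186735211475
```

View pics/s5.png

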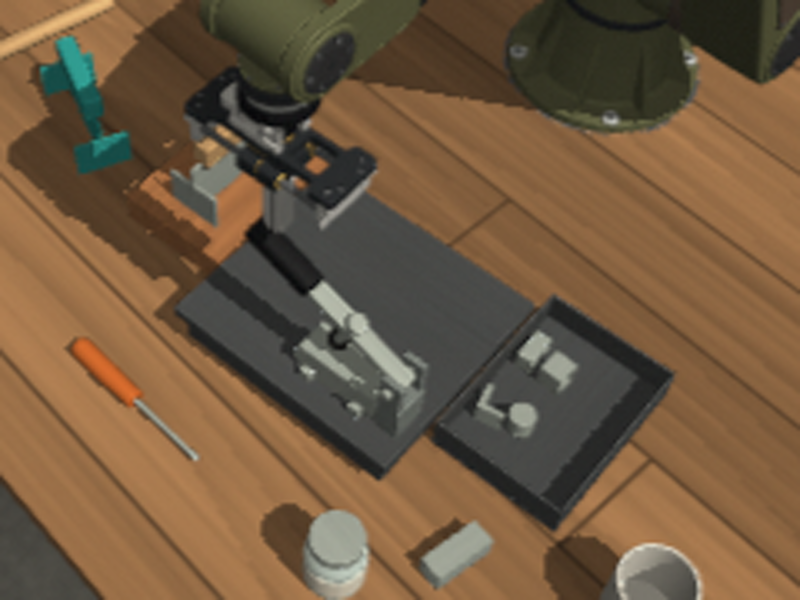

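The scraper stands upright on the block (200,170), all four offcuts are in the tray, and the closed fingertips are above the black handgrip (275,215). Pressing down along the lever's arc.

>>> send_rows([
  {"dx": 0, "dy": 0, "dz": 12, "roll": 0, "jaw": 1},
  {"dx": 0, "dy": 0, "dz": 12, "roll": 0, "jaw": 1},
  {"dx": 0, "dy": -2, "dz": 8, "roll": 0, "jaw": 1},
  {"dx": 0, "dy": -2, "dz": 8, "roll": 0, "jaw": 1},
  {"dx": 0, "dy": -2, "dz": 8, "roll": 0, "jaw": 1},
  {"dx": 0, "dy": -2, "dz": 8, "roll": 0, "jaw": 1},
  {"dx": 0, "dy": -2, "dz": 8, "roll": 0, "jaw": 1},
  {"dx": 0, "dy": -2, "dz": 8, "roll": 0, "jaw": 1},
  {"dx": 0, "dy": -1, "dz": 8, "roll": 0, "jaw": 1},
  {"dx": 0, "dy": -1, "dz": 8, "roll": 0, "jaw": 1},
  {"dx": 0, "dy": 0, "dz": 5, "roll": 0, "jaw": 1},
  {"dx": 0, "dy": 0, "dz": 0, "roll": 0, "jaw": 1},
], force=20)

```text
time_s: 15.2
ee_pos: [0.631, 0.0403, 0.1562]
eef_rot: [-3.14, 0.0, -3.02]
force: [-0.1, -5.3, 9.1]
grip_width: 0.0003
grip_force: 3.7
```

>>> send_rows([
  {"dx": 0, "dy": 0, "dz": 2, "roll": 0, "jaw": 1},
  {"dx": 0, "dy": 0, "dz": 1.5, "roll": 0, "jaw": 1},
  {"dx": 0, "dy": 0, "dz": 0, "roll": 0, "jaw": 1},
  {"dx": 0, "dy": 0, "dz": 0, "roll": 0, "jaw": 1},
])

```text
time_s: 15.53
ee_pos: [0.6311, 0.0402, 0.1538]
eef_rot: [-3.14, 0.001, -3.02]
force: [-1.3, -7.0, 9.0]
grip_width: 0.0003
grip_force: 4.3
```

```bash
python3 - <<'E'
from h import *
a=[]
for n in ("scene","top"):
    c=cam(n); W=cloud(c); d=W-np.array([.5438,.0901,0]); y=np.radians(7.05)
    fx=d[...,0]*np.cos(y)+d[...,1]*np.sin(y); fy=-d[...,0]*np.sin(y)+d[...,1]*np.cos(y)
    V=c["frame"].max(2)
    m=(abs(fx-.08)<.010)&(fy>-.105)&(fy<.12)&(W[...,2]>.115)&(W[...,2]<.26)
    for b in np.arange(-.10,.11,.02):
        k=m&(abs(fy-b)<.01)
        if k.sum()>3: print(n,round(b,2),k.sum(),np.round(np.percentile(W[k][:,2],[10,50,90])*1000,1),int(V[k].mean()))
    if n=="scene": cv2.imwrite("pics/s6.png",cv2.resize(c["frame"][110:290,190:430,::-1],(800,600),interpolation=cv2.INTER_CUBIC))
o=get_obs(); print(o["ee_pos"],o["force"])
E
```

```text
scene -0.1 9 [147.4 149.9 153.1] 25
scene -0.08 14 [149.3 157.5 193.9] 47
scene -0.06 36 [150.2 178.  206.6] 73
scene -0.04 38 [150.3 152.9 209.8] 46
scene -0.02 27 [148.3 151.3 155.4] 30
scene 0.0 30 [142.3 145.4 149. ] 139
scene 0.02 33 [141.8 144.8 252.5] 156
scene 0.04 25 [142.2 153.8 157.6] 136
scene 0.06 32 [142.5 145.7 155. ] 157
scene 0.08 28 [141.5 143.7 146. ] 158
scene 0.1 30 [141.5 143.5 147.1] 159
top 0.04 16 [153.8 158.  160.6] 164
top 0.06 40 [144.4 148.6 158.3] 175
top 0.08 41 [143.5 145.7 148.4] 176
top 0.1 41 [142.4 145.4 148.3] 177
[0.63106408 0.0402441  0.15385148] [-0.99748301 -6.63503703  9.16944423]
```

View pics/s6.png

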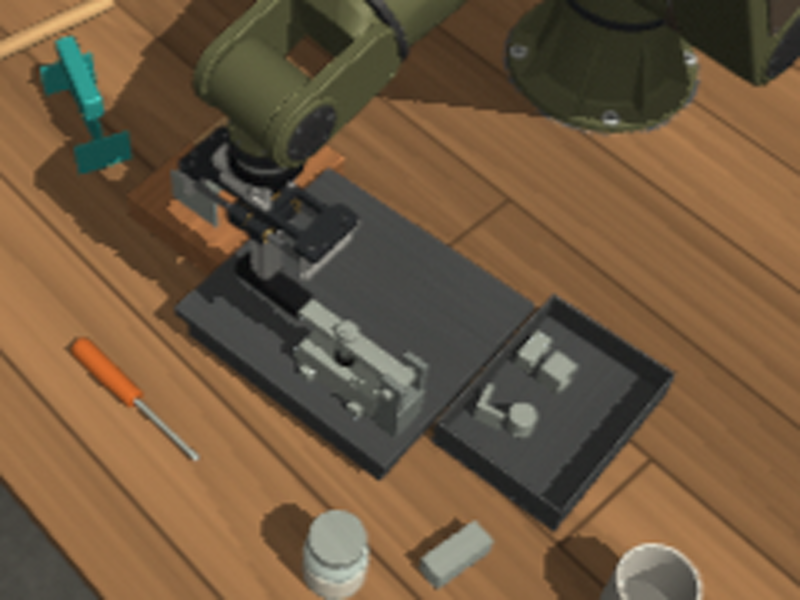

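The lever is nearly level: the foot is on the tube, the tip is at 153.8 mm, and the target is 151. One last small step.

>>> send_rows([
  {"dx": 0, "dy": -0.5, "dz": 1.3, "roll": 0, "jaw": 1},
  {"dx": 0, "dy": -0.5, "dz": 1.3, "roll": 0, "jaw": 1},
  {"dx": 0, "dy": 0, "dz": 0, "roll": 0, "jaw": 1},
  {"dx": 0, "dy": 0, "dz": 0, "roll": 0, "jaw": 1},
  {"dx": 0, "dy": 0, "dz": 0, "roll": 0, "jaw": 1},
  {"dx": 0, "dy": 0, "dz": 0, "roll": 0, "jaw": 1},
])

```text
time_s: 16.13
ee_pos: [0.6311, 0.04, 0.1513]
eef_rot: [-3.141, 0.001, -3.02]
force: [-1.9, -2.3, 9.7]
grip_width: 0.0005
grip_force: 4.6
```

```bash
python3 - <<'E'
from h import *
c=cam("scene"); W=cloud(c); d=W-np.array([.5438,.0901,0]); y=np.radians(7.05)
fx=d[...,0]*np.cos(y)+d[...,1]*np.sin(y); fy=-d[...,0]*np.sin(y)+d[...,1]*np.cos(y); z=W[...,2]; V=c["frame"].max(2)
for n,lo,hi,a,b in (("steel",-.005,.115,.135,.15),("black",-.105,-.01,.140,.157)):
    m=(abs(fx-.08)<.010)&(fy>lo)&(fy<hi)&(z>a)&(z<b)&((V>100) if n=="steel" else (V<60))
    p=np.polyfit(fy[m],z[m],1); print(n,m.sum(),np.round(p,4),np.median(z[m]))
o=get_obs(); print(o["ee_pos"],o["force"])
E
```

```text
steel 142 [-0.0005  0.1437] 0.14410198273557057
black 75 [0.0014 0.1494] 0.14949263363169496
[0.63108899 0.03995212 0.15128731] [-1.85167832 -2.0691891   9.08246312]
```

The lever slope is about 0, the tip height is 151.3 mm and the force about 9 N, all as specified for level. Handing in.

```bash
python3 -c "
from station import *
print(hand_in())"
```

```text
the job is handed in; nothing more can be done
None
```

The job is handed in at about 16 s: all four offcuts are in the tray, the scraper stands upright on its block, and the arm is holding the clamp lever level on the tube at about 9 N; the verdict was not shown.

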